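# Set the splitter's thickness dial and clamp it

## Robot

A 6-joint arm with a two-finger parallel gripper is mounted at the origin on the work surface; the furniture and walls round the work are solid. World frame = base frame: x ahead of the robot, y to its left, z up, the work surface at z = 0. Lengths are in m, angles in rad, forces in N, time in s.
With the tool pointing down it reaches from about 0.35 to 0.85 m from the base axis. Payload 8.1 kg.
Tool frame: the origin (TCP) lies on the centre line of the jaws, within the pads' length; the fingertips stand robot.tip_extent ahead of it and the grasp point (between the pads) lies 11 mm behind it (robot.tip_extent is the distance from the TCP to the fingertips, in m); y points along the fingers, z is the direction in which the jaws open and shut, and the axes are right-handed (so a half turn about y gives the same grasp; the last joint's range is limited). The gripper opens to 93 mm and grips with 3 to 60 N. Pads are 15 mm wide; open, the fingers measure 128 mm over their backs; the gripper's body (75 mm by 188 mm) begins 65 mm behind the grasp point.
Start: joints at [-1.388, 0.13, 1.488, -0, 1.523, -0.085], TCP at [0.159, -0.579, 0.227] pointing down, gripper open.
Joint ranges: [-2.96, 2.96], [-0.89, 2.26], [0.02, 2.5], [-1.34, 4.48], [0, 2.73], [-2.66, 2.66]. Speed limits (rad/s): [2.39, 2.39, 2.79, 3.14, 3.14, 3.14].

## Interface

Orientations are given as a rotation vector (axis times angle).
In Python, from plant import monitor, optics, robot gives the robot as it stands.
- The arm moves only by the shell command python3 -m inch 'ROWS' [OPENING] [FORCE]. ROWS is JSON, a list that holds one entry, the list of rows, each a list of 6 numbers: the shift along the tool's x, y, z in mm, then the turn, a rotation vector about the tool's x, y, z in rad. A call has 1 to 8 rows; each row shifts and turns the commanded pose from where the row before left it, along the tool's axes as they then stand; what a row does not reach is not made up. A row lasts 1/8 s, in which the tool goes at most 62.5 mm and 10.7 degrees, less where a joint would pass 70% of its speed; a pose out of reach is approached as far as the arm can. A call is refused whole if a number of a shift passes 62.5 or a number of a turn 0.188, either way. A call with a gripper value outside its range is refused whole. OPENING is the finger opening in mm, from 0 to 93, set as the call begins (- or left out, the last holds). The fingers move at their own pace and stop on an object; FORCE is the grip in N (left out, the last holds). Time passes only in rows, so rows that do not move let the fingers close. It gives the time, the measured TCP pose, the force and the opening at its end, in the units of the state.
- monitor.read_state(): the state, without advancing time (a new reading comes with each control period).
- optics.read_camera(name): name is "scene" or "top" or "wrist"; returns a dict with "image" (400x640x3 uint8, blue, green, red), "fx", "fy", "cx", "cy" (pixels), "k1" (the pictures are not rectified: a ray, as slopes to the right and down, at radius r is drawn at 1 + k1 r^2 times it, then the intrinsics apply), "rvec" (rotation vector, rad) and "tvec" (3), from world to camera coordinates, as OpenCV has them. Camera axes: x right, y down, z forward; pixel columns grow to the right and rows downward; lengths in m; the calibration is good to about 2 mm. A picture is of the moment at which its call begins. There is no depth.
- robot.close_job(): hands the job in, once; it reports no verdict.
The state is a dict: "t": time; "q": joint angles; "dq": joint speeds; "joint_torque": joint torques, N m; "tool_pos": TCP position; "orientation": TCP orientation; "force": force on the tool from outside, world axes, zero at the start; "wrist_torque": the same for the moment, N m; "opening": finger opening in m.
Only numpy, scipy, OpenCV 4.12 (cv2) and the standard library are available. Lean on these libraries where they do the work, as an engineer would, in place of code of your own. Each camera call takes 0.05 s, during which the arm holds its last target.

## Task

On the green leather splitter, push the dial round by its upright black pin until the black index line on the dial lines up with the red line on the scale, and leave it there. Then push the orange-tipped clamp lever round, clockwise seen from above, until it is fully against its stop beside the dial. Only push with the fingers: do not grip the pin or the lever, and leave the blue spool, the dye bottle and the wax block where they are.

Things in the scene. Friction and masses are not known exactly. Their poses are not given: they have to be found in the camera images.
- splitter: Green leather splitter, fixed to the table: a plate 165 mm (its x) by 275 mm (its y) and 12 mm thick, with a round dial housing 160 mm in diameter standing at its origin, top of the scale ring 71 mm above the table. Origin on the dial's axis at table height; z up. At its y = +82 to +132 mm stands a feed roller between two cheeks, 65 mm high. It turns and shifts from run to run.
- dial_axis (a point): The point on the dial's vertical axis at the dial's upper face (77 mm above the table). The dial is an aluminium disc 114 mm in diameter, with a hub 26 mm wide and 4 mm high in the middle. Same axes as the splitter.
- dial (a joint): Angle of the dial (rad), growing counter-clockwise seen from above; 0 when the black index line points along the splitter's +x. Always starts counter-clockwise of the red line, 0.4 to 2.1 rad from it. It turns freely by -2.6 to 2.6, has a stiff friction (about 3 N at the pin) and stays where it is left.
- index_tip (a point): Outer end of the dial's black index line (4 mm wide), 58 mm from the dial's axis, on the dial's upper face.
- red_clip: Red clip on the scale ring, fixed; its red line, 4 mm wide, is the target scale line. Origin on the dial's axis at table height; the line runs radially along its x axis from 59 to 78 mm, and the clip ends at 86 mm. Highest point 75 mm above the table. It sits at another place on the scale in each run.
- red_tip (a point): Inner end of the red line, 58 mm from the dial's axis, at the height of the dial's face. Index and red line are lined up when index_tip is here.
- pin (a point): Upright black finger pin on the dial, 14 mm in diameter, 42 mm from the axis, exactly opposite the index line. This point is on the pin's axis, 101 mm above the table; the pin ends 118 mm above the table, and rises 41 mm from the dial's face.
- clamp (a joint): Angle of the clamp lever (rad): 0 when it points along the splitter's -y (open), growing as it swings clockwise seen from above, towards the splitter's -x; the stop is at 1.4 (fully clamped). Starts at 0.0 to 0.3. It takes about 2 N at its grip and stays where it is left.
- clamp_grip (a point): Upright orange grip at the lever's end, 16 mm in diameter, 70 mm from the lever's pivot, rising from 57 to 105 mm above the table. This point is on the grip's axis 88 mm above the table. The lever's bar, 10 mm thick, is 60 mm above the table.
- clamp_pivot (a point): On the vertical axis of the clamp lever, at the splitter's x = 30 mm, y = -115 mm, 88 mm above the table (over the lever's boss, which is 67 mm high).
- spool_blue: Loose thread spool with blue thread, 43 mm across, 63 mm high; bystander. Origin at its foot.
- dye_bottle: Loose small tan bottle with a black cap, 36 mm across, 66 mm high; bystander. Origin at its foot.
- wax_block: Loose amber block of beeswax, 34 x 52 x 18 mm; bystander. Origin at its underside.

How it is judged:
By the outcome, as a careful person would: the job done as asked, in the order asked, and still so for the second after the job is handed in, with the robot touching nothing.
It also fails if it takes over 58 s, if anything falls off the work surface, if the arm or the gripper's body presses on something with over 40 N, if the wrist force passes 120 N, or if a joint passes its speed limit or range.

## Working session

There is one attempt and no reset: what is moved stays moved. The work goes in short steps, Python scripts to look and compute and a shell command to move; the robot and the scene stay as the last step left them, time stands still between calls to the robot, and variables do not carry over. Pictures are saved under pics/ and viewed, and the job is handed in when it is done.

```bash
mkdir -p pics; ls
python3 - <<'E'
from plant import monitor, optics, robot
import cv2
print(monitor.read_state()); print(robot.tip_extent)
for n in ("scene","top","wrist"):
    c=optics.read_camera(n); cv2.imwrite(f"pics/{n}0.png",c["image"]); print(n,{k:v for k,v in c.items() if k!="image"})
E
```

```text
pics
{'t': 0.0, 'q': array([-1.38840334e+00,  1.31152119e-01,  1.48924174e+00,  1.68484798e-05,
        1.52300583e+00, -8.53835439e-02]), 'dq': array([-0.00040292, -0.00098053, -0.00137444, -0.0004547 ,  0.00078565,
       -0.00035834]), 'joint_torque': array([ 1.65725309e-03, -5.59845471e+01, -4.91753304e+01,  7.67174712e-02,
        3.56603146e-02, -1.69157706e-04]), 'tool_pos': array([ 0.15869123, -0.57807234,  0.22561346]), 'orientation': array([-0.28001866,  2.08027206, -2.07648519]), 'force': array([-0.29395052,  1.10868954,  0.0851824 ]), 'wrist_torque': array([-0.01443505, -0.0322566 , -0.00913333]), 'opening': 0.09302140427337596}
0.008
scene {'fx': 389.0889960503115, 'fy': 389.0889960503115, 'cx': 323.5400299944894, 'cy': 197.72169044359993, 'k1': -0.0027031240376237417, 'rvec': array([ 0.58069202, -2.68580986,  1.14487335]), 'tvec': array([0.43037235, 0.22572966, 0.76279174])}
top {'fx': 378.07597345372915, 'fy': 378.07597345372915, 'cx': 320.32613996843014, 'cy': 200.4417935633161, 'k1': -0.05621910702866295, 'rvec': array([ 2.23232069, -1.96068251,  0.21521982]), 'tvec': array([-0.04984233,  0.50133856,  0.83651302])}
wrist {'fx': 317.8961259595711, 'fy': 317.8961259595711, 'cx': 320.274944361881, 'cy': 199.86743149365827, 'k1': -0.02636683813073548, 'rvec': array([-2.29655038,  1.7501916 ,  0.26879353]), 'tvec': array([-0.59897176, -0.03548103,  0.39066063])}
```

View pics/scene0.png

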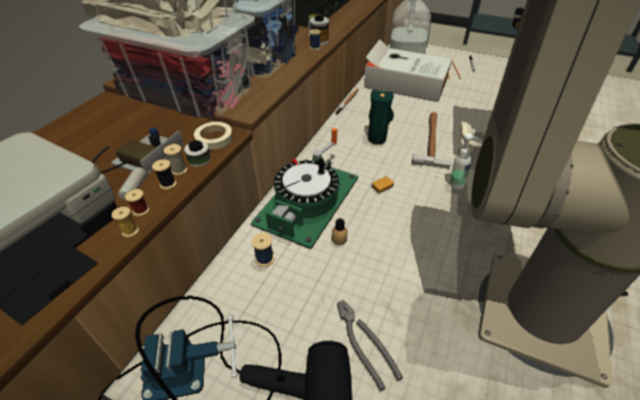

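View pics/top0.png

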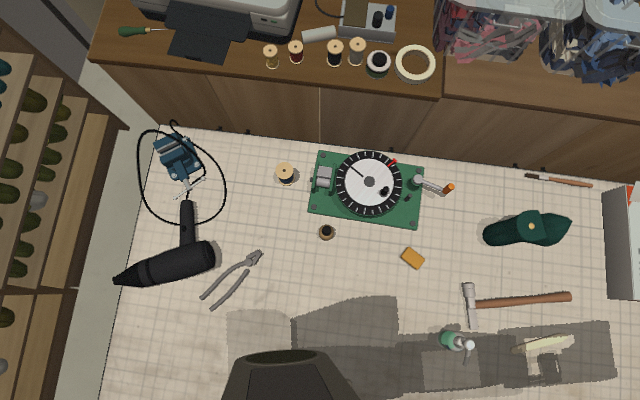

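View pics/wrist0.png

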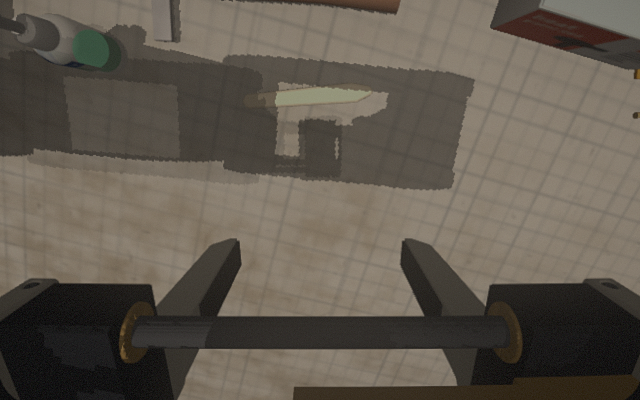

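The top view shows the dial hub at about (369,181), the pin at (384,191), the red clip at (392,162), the index line pointing up-left and the lever grip at about (448,188). I'll zoom in and measure.

```bash
cat > h.py <<'E'
import numpy as np, cv2
from plant import monitor, optics, robot
def cam(n):
    c=optics.read_camera(n); c["K"]=np.array([[c["fx"],0,c["cx"]],[0,c["fy"],c["cy"]],[0,0,1.]]); c["D"]=np.array([c["k1"],0,0,0,0.]); c["R"]=cv2.Rodrigues(c["rvec"])[0]; c["C"]=-c["R"].T@c["tvec"]; return c
def plane(c,uv,z):
    p=cv2.undistortPoints(np.array([[uv]],float),c["K"],c["D"])[0,0]
    d=c["R"].T@np.array([p[0],p[1],1]); return c["C"]+d*(z-c["C"][2])/d[2]
def proj(c,X): return cv2.projectPoints(np.array(X,float).reshape(-1,1,3),c["rvec"],c["tvec"],c["K"],c["D"])[0][:,0]
def crop(c,x0,y0,w,h,s,fn): cv2.imwrite(fn,cv2.resize(c["image"][y0:y0+h,x0:x0+w],None,fx=s,fy=s,interpolation=cv2.INTER_CUBIC))
E
python3 - <<'E'
from h import *
c=cam("top"); crop(c,300,140,160,100,5,"pics/topz.png")
s=cam("scene"); crop(s,245,120,120,130,4,"pics/scz.png")
print(c["C"],s["C"])
for n,uv,z in [("hub",(369,181),.081),("pin",(384,191),.118),("red",(392,162),.073),("piv",(418,180),.067),("grip",(448,188),.105),("bottle",(327,231),.06),("wax",(413,258),.018),("spool",(286,173),.063)]: print(n,plane(c,uv,z).round(4))
E
```

```text
[ 0.3126844  -0.00871793  0.92505736] [0.23013168 0.53665304 0.69070139]
hub [ 0.5581 -0.0913  0.081 ]
pin [ 0.5289 -0.1228  0.118 ]
red [ 0.6139 -0.1415  0.073 ]
piv [ 0.5797 -0.2075  0.067 ]
grip [ 0.5582 -0.2677  0.105 ]
bottle [ 0.4329 -0.0094  0.06  ]
wax [ 0.4006 -0.2214  0.018 ]
spool [0.5574 0.1045 0.063 ]
```

View pics/topz.png

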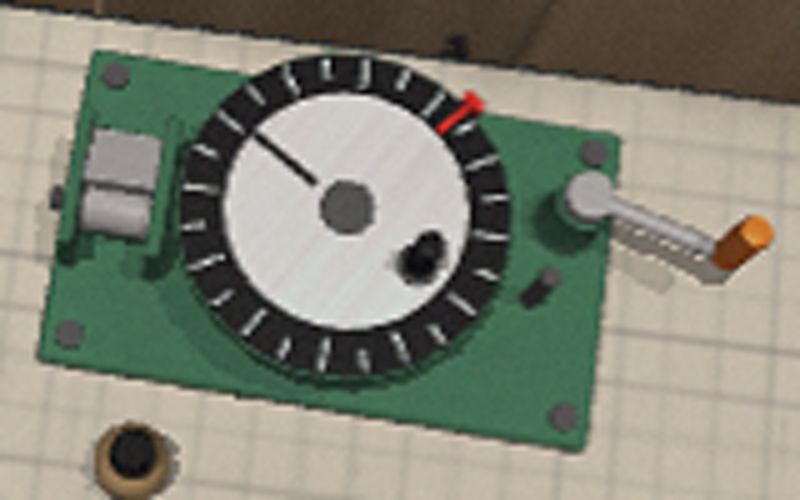

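View pics/scz.png

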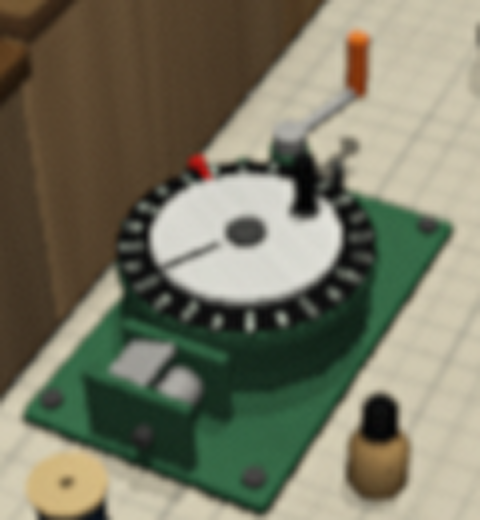

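```bash
cat > m.py <<'E'
from h import *
def measure(c,verbose=True):
    im=c["image"]; hsv=cv2.cvtColor(im,cv2.COLOR_BGR2HSV); H,S,V=cv2.split(hsv)
    g=lambda uv,z: plane(c,uv,z)
    roi=np.zeros(im.shape[:2],np.uint8); roi[140:240,300:470]=1
    # white disc
    w=((V>150)&(S<40)&(roi>0)).astype(np.uint8); w[:, :335]=0; w[:,405:]=0; w[:145]=0; w[220:]=0
    n,l,st,ce=cv2.connectedComponentsWithStats(w); k=1+np.argmax(st[1:,4])
    cn=max(cv2.findContours((l==k).astype(np.uint8),cv2.RETR_EXTERNAL,cv2.CHAIN_APPROX_NONE)[0],key=cv2.contourArea)
    hull=cv2.convexHull(cn)[:,0]
    pts=np.array([g(p,.077)[:2] for p in hull]); A=np.c_[2*pts,np.ones(len(pts))]; s=np.linalg.lstsq(A,(pts**2).sum(1),rcond=None)[0]
    ctr=s[:2]; rad=np.sqrt(s[2]+ctr@ctr)
    red=((S>150)&((H<6)|(H>174))&(V>100)&(roi>0)); red[:,420:]=False
    ys,xs=np.nonzero(red); 
    R=np.array([g(p,.073)[:2] for p in zip(xs,ys)])
    hx=S[int(round(proj(c,[[*ctr,.081]])[0,1])),0]
    org=((S>150)&(H>6)&(H<20)&(roi>0)); org[:,:430]=False; oy,ox=np.nonzero(org)
    return dict(ctr=ctr,rad=rad,red=R.mean(0),redpts=R,redang=np.arctan2(*(R.mean(0)-ctr)[::-1]),org=(np.array([ox.min(),oy.min(),ox.max(),oy.max()]) if len(ox) else None))
def polar(c,ctr,z=.077):
    g=cv2.cvtColor(c["image"],cv2.COLOR_BGR2GRAY).astype(np.float32)
    th=np.radians(np.arange(-180,180,.5)); r=np.linspace(.022,.052,16)
    X=np.array([[ctr[0]+a*np.cos(t),ctr[1]+a*np.sin(t),z] for t in th for a in r])
    uv=proj(c,X).astype(np.float32); v=cv2.remap(g,uv[:,0].reshape(len(th),-1),uv[:,1].reshape(len(th),-1),cv2.INTER_LINEAR)
    return th,r,v
E
python3 - <<'E'
from m import *
c=cam("top"); m=measure(c); print({k:v for k,v in m.items() if k!="redpts"}, len(m["redpts"]))
th,r,v=polar(c,m["ctr"]); mv=np.median(v,1)
for t,x in zip(th[::4],mv[::4]):
    if x<np.median(mv)-15: print(np.degrees(t).round(1),x.round())
i=np.argsort(mv)[:8]; print(np.degrees(th[i]),mv[i], np.degrees(m["redang"]))
for z,uv in ((.067,(300+590/5,140+195/5)),): print(plane(c,uv,z))
print(plane(c,(300+757/5,140+228/5),.105), plane(c,(300+437/5,140+238/5),.118))
s=monitor.read_state(); print(cv2.Rodrigues(s["orientation"])[0].round(3))
# dial in scene
E
```

```text
{'ctr': array([ 0.55823511, -0.0914299 ]), 'rad': np.float64(0.05615281179136214), 'red': array([ 0.61254658, -0.1395656 ]), 'redang': np.float64(-0.725188479513748), 'org': array([443, 183, 453, 193])} 24
-134.0 176.0
-132.0 153.0
-130.0 125.0
-128.0 105.0
-126.0 76.0
-124.0 70.0
-122.0 65.0
-120.0 70.0
-118.0 75.0
-116.0 70.0
-114.0 92.0
-112.0 124.0
-110.0 130.0
-108.0 141.0
-106.0 151.0
-104.0 168.0
-102.0 182.0
52.0 157.0
54.0 91.0
56.0 50.0
58.0 76.0
60.0 140.0
[  56.5   56.    57.    55.5   55.  -121.5 -122.    57.5] [47.82715  50.089844 54.848145 57.004883 63.546387 63.71631  64.81641
 64.82471 ] -41.55023922764712
[ 0.58219196 -0.20734666  0.067     ]
[ 0.56479849 -0.27511193  0.105     ] [ 0.53761544 -0.12954581  0.118     ]
[[-0.964 -0.     0.265]
 [-0.265  0.001 -0.964]
 [-0.    -1.    -0.001]]
```

```bash
cat > plan.py <<'E'
from h import *
def pose():
    s=monitor.read_state(); return s["tool_pos"],cv2.Rodrigues(s["orientation"])[0],s
def rows(target,yaw_deg,n,p=None,R=None):
    """straight line in world, equal yaw steps; yaw = heading of tool z. returns rounded rows, assumes tool-down"""
    if p is None: p,R,_=pose()
    a=np.arctan2(R[1,2],R[0,2]); da=(np.radians(yaw_deg)-a+np.pi)%(2*np.pi)-np.pi
    out=[];P=p.copy();Q=R.copy()
    for i in range(n):
        goal=p+(np.array(target)-p)*(i+1)/n
        d=np.round(Q.T@(goal-P)*1000,1); w=round(-da/n,4)
        P=P+Q@d/1000; Q=Q@cv2.Rodrigues(np.array([0,w,0.]))[0]; out.append([*d,0,w,0])
    return out,P,Q
def show(o):
    import json; print(json.dumps([[float(x) for x in r] for r in o]))
E
python3 - <<'E'
from plan import *
o,P,Q=rows([.5567,-.1408,.2256],56.4,16); show(o[:8]); show(o[8:]); print(P)
c=cam("top")
print([plane(c,(300+x/5,140+y/5),.012).round(4) for x,y in((95,50),(620,135),(582,450),(38,360))], plane(c,(420,157),0))
E
```

```text
[[-31.2, 0.1, -19.8, 0.0, -0.143, 0.0], [-33.7, 0.0, -15.1, 0.0, -0.143, 0.0], [-35.6, 0.1, -10.2, 0.0, -0.143, 0.0], [-36.6, 0.0, -5.0, 0.0, -0.143, 0.0], [-37.0, 0.1, 0.2, 0.0, -0.143, 0.0], [-36.5, 0.0, 5.5, 0.0, -0.143, 0.0], [-35.4, 0.1, 10.7, 0.0, -0.143, 0.0], [-33.5, 0.0, 15.6, 0.0, -0.143, 0.0]]
[[-31.0, 0.1, 20.3, 0.0, -0.143, 0.0], [-27.7, 0.1, 24.4, 0.0, -0.143, 0.0], [-24.0, 0.0, 28.1, 0.0, -0.143, 0.0], [-19.7, 0.1, 31.3, 0.0, -0.143, 0.0], [-15.1, 0.0, 33.8, 0.0, -0.143, 0.0], [-10.1, 0.1, 35.5, 0.0, -0.143, 0.0], [-4.9, 0.0, 36.7, 0.0, -0.143, 0.0], [0.3, 0.1, 37.0, 0.0, -0.143, 0.0]]
[ 0.55673935 -0.14077538  0.22559425]
[array([0.6432, 0.0368, 0.012 ]), array([ 0.633, -0.233,  0.012]), array([ 0.47  , -0.2257,  0.012 ]), array([0.4801, 0.0437, 0.012 ])] [ 0.66287322 -0.22383534  0.        ]
```

```bash
python3 -m inch '[[[-31,0,-20,0,-0.143,0],[-33.5,0,-15,0,-0.143,0],[-35.5,0,-10,0,-0.143,0],[-36.5,0,-5,0,-0.143,0],[-37,0,0,0,-0.143,0],[-36.5,0,5.5,0,-0.143,0],[-35.5,0,10.5,0,-0.143,0],[-33.5,0,15.5,0,-0.143,0]]]' 0 20
python3 -m inch '[[[-31,0,20.5,0,-0.143,0],[-27.5,0,24.5,0,-0.143,0],[-24,0,28,0,-0.143,0],[-20,0,31.5,0,-0.143,0],[-15,0,34,0,-0.143,0],[-10,0,35.5,0,-0.143,0],[-5,0,36.5,0,-0.143,0],[0,0,37,0,-0.143,0]]]'
python3 - <<'E'
from plan import *
p,R,s=pose(); print(p,np.degrees(np.arctan2(R[1,2],R[0,2])),s["opening"],s["q"],R.round(3))
cv2.imwrite("pics/w1.png",cam("wrist")["image"])
u=np.array([np.cos(np.radians(-123.6)),np.sin(np.radians(-123.6))]);t=np.array([-u[1],u[0]])
o,P,Q=rows([*(np.array([.5582,-.0914])+.042*u+.026*t),.130],56.4,3); show(o)
E
```

```text
t: 1.35
tool_pos: [0.3576, -0.3588, 0.2268]
orientation: [-1.132, 1.322, -1.322]
force: [-0.2, 0.7, -0.6]
opening: 0.0179
t: 2.35
tool_pos: [0.5569, -0.1398, 0.2267]
orientation: [-1.522, 0.455, -0.455]
force: [-0.6, -0.1, -0.5]
opening: 0.0002
[ 0.55685162 -0.13978437  0.22670197] 56.70738038658584 0.00024547194912697616 [-3.35228452e-01  6.05029700e-02  1.56244825e+00 -2.03771540e-05
  1.51840522e+00 -1.32495788e+00] [[ 0.836  0.     0.549]
 [-0.549 -0.     0.836]
 [ 0.    -1.     0.   ]]
[[0.1, 32.2, -1.7, 0.0, 0.0049, 0.0], [0.2, 32.2, -1.7, 0.0, 0.0049, 0.0], [0.1, 32.2, -1.7, 0.0, 0.0049, 0.0]]
```

View pics/w1.png

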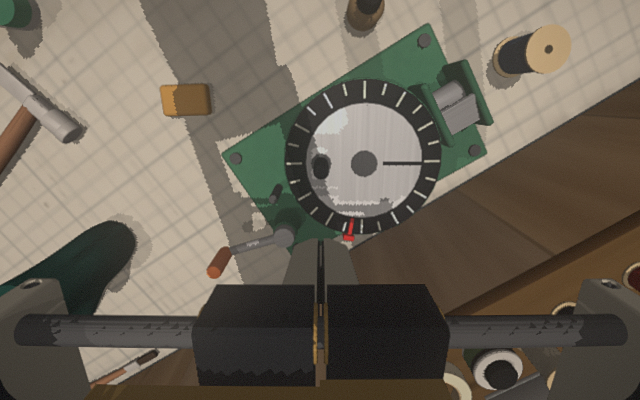

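```bash
python3 - <<'E'
from plan import *
c=cam("wrist"); print(plane(c,(364,163.5),.081),plane(c,(424,163),.077),plane(c,(349,231),.074),plane(c,(320,160),.118))
t=cam("top"); print(plane(t,(310,131),0),plane(t,(440,158),0))
E
python3 -m inch '[[[0,32,-2,0,0,0],[0,32,-2,0,0.005,0],[0,32,-1,0,0,0]]]'
python3 - <<'E'
from plan import *
cv2.imwrite("pics/w2.png",cam("wrist")["image"]); t=cam("top"); crop(t,300,120,160,120,5,"pics/t2.png"); p,R,s=pose(); print(p,s["force"])
E
```

```text
[ 0.56008054 -0.08661022  0.081     ] [ 0.59249104 -0.03663796  0.077     ] [ 0.61563781 -0.13642859  0.074     ] [ 0.52837765 -0.11687197  0.118     ]
[0.6966767 0.0675633 0.       ] [ 0.66710993 -0.27579036  0.        ]
t: 2.88
tool_pos: [0.5526, -0.146, 0.1299]
orientation: [-1.521, 0.465, -0.465]
force: [0.2, -1.7, 0.0]
opening: 0.001
[ 0.5498298  -0.14495761  0.1263705 ] [-1.3711191  -0.3267223  -0.09675185]
```

View pics/w2.png

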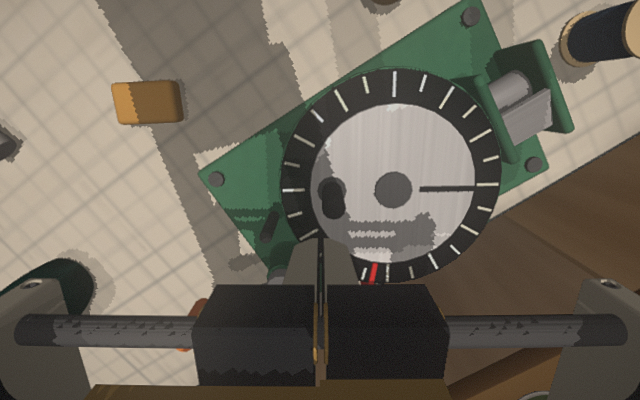

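View pics/t2.png

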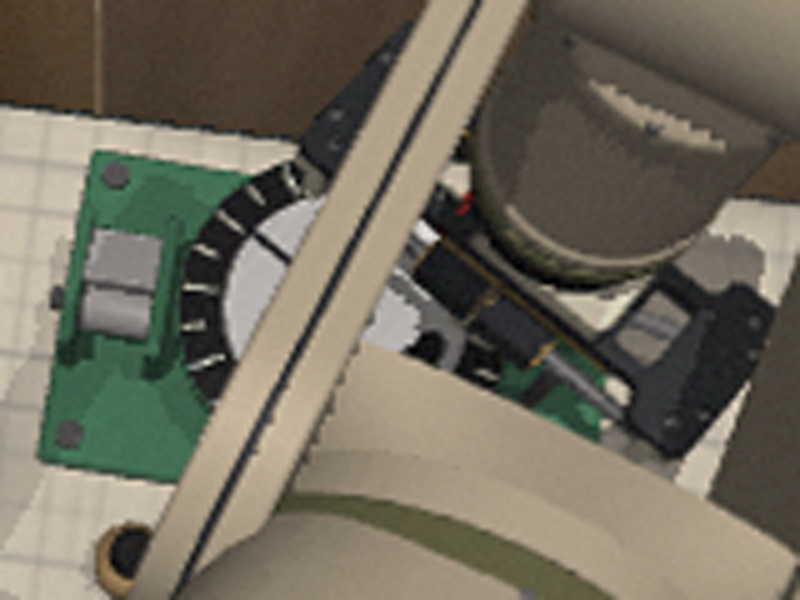

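```bash
python3 -m inch '[[[0,0,0,0,0,0],[0,0,0,0,0,0]]]'
python3 - <<'E'
from plan import *
p,R,s=pose(); print(p,np.degrees(np.arctan2(R[1,2],R[0,2])),s["force"],R.round(3))
c=cam("wrist"); print(plane(c,(393.5,190),.081),plane(c,(447,188.5),.077),plane(c,(374,272),.074),plane(c,(333,192),.118), plane(c,(334,209),.118))
p,R,s=pose(); print(p)
E
```

```text
t: 3.22
tool_pos: [0.5544, -0.1456, 0.1329]
orientation: [-1.521, 0.461, -0.466]
force: [0.4, 0.2, -0.4]
opening: 0.0005
[ 0.55443224 -0.14564562  0.13288516] 56.11001289619624 [ 0.38603377  0.24938849 -0.38512779] [[ 0.83   0.003  0.558]
 [-0.558 -0.001  0.83 ]
 [ 0.003 -1.     0.001]]
[ 0.56076871 -0.0895762   0.081     ] [ 0.58223912 -0.05767065  0.077     ] [ 0.61230076 -0.13460107  0.074     ] [ 0.52890925 -0.12002502  0.118     ] [ 0.53774472 -0.12511142  0.118     ]
[ 0.5544339  -0.14555     0.13274961]
```

```bash
python3 -m inch '[[[0,9,2,0,0,0],[0,9,2,0,0,0],[0,9,2,0,0,0],[0,6,0,0,0,0],[-3,0,0,0,0,0],[-3,0,0,0,0,0],[0,0,0,0,0,0]]]'
python3 - <<'E'
from plan import *
p,R,s=pose(); print(p,s["force"]); cv2.imwrite("pics/w3.png",cam("wrist")["image"])
ctr=np.array([.5595,-.0905,0]); print("axis in tool mm", (R.T@(ctr-p)*1000).round(1),np.degrees(np.arctan2(R[1,2],R[0,2])))
E
```

```text
t: 4.15
tool_pos: [0.5517, -0.1366, 0.0981]
orientation: [-1.521, 0.462, -0.463]
force: [-0.6, -0.3, -0.1]
opening: 0.0006
[ 0.55173008 -0.13659533  0.09809441] [-0.59329231 -0.27355562 -0.0868501 ]
axis in tool mm [-19.3  98.1  42.6] 56.15033347182544
```

View pics/w3.png

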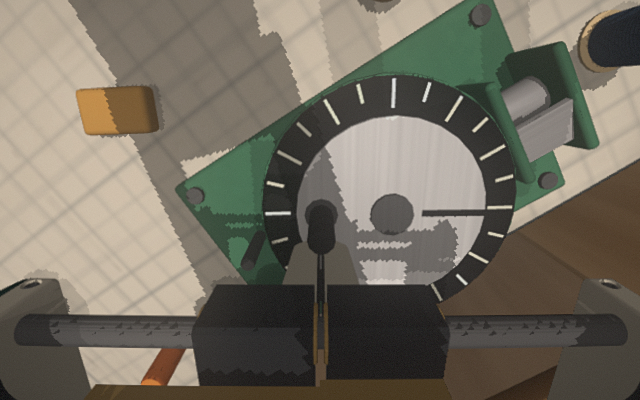

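```bash
python3 -m inch '[[[-2.5,0,0,0,0,0],[-2.5,0,0,0,0,0],[-4.3,0,-1.2,0,0.1,0],[-4.3,0,-1.2,0,0.1,0],[-4.3,0,-1.2,0,0.1,0],[-4.3,0,-1.2,0,0.1,0],[-4.3,0,-1.2,0,0.1,0],[-4.3,0,-1.2,0,0.1,0]]]'
python3 - <<'E'
from plan import *
p,R,s=pose(); print(p,s["force"]); cv2.imwrite("pics/w4.png",cam("wrist")["image"])
ctr=np.array([.5595,-.0905,0]); print("axis in tool mm", (R.T@(ctr-p)*1000).round(1),np.degrees(np.arctan2(R[1,2],R[0,2])))
E
```

```text
t: 5.2
tool_pos: [0.5253, -0.1204, 0.098]
orientation: [-1.365, 0.927, -0.929]
force: [0.5, -4.5, -0.2]
opening: 0.0006
[ 0.52527964 -0.12043712  0.09796256] [ 0.50450755 -4.49457824 -0.20548058]
axis in tool mm [-15.4  97.9  42.8] 21.564030238766062
```

View pics/w4.png

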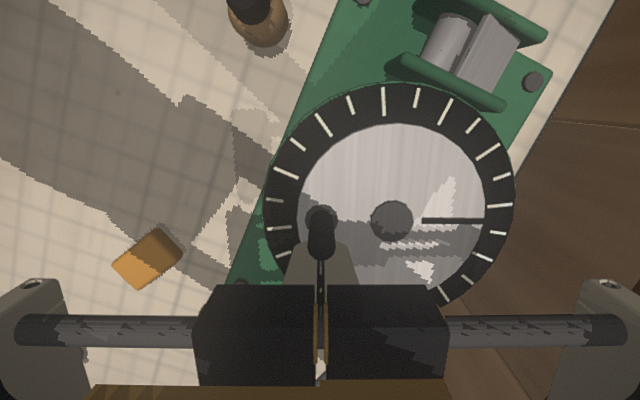

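```bash
python3 -m inch '[[[-4.3,0,-1.2,0,0.1,0],[-4.3,0,-1.2,0,0.1,0],[-4.3,0,-1.2,0,0.1,0],[-4.3,0,-1.2,0,0.1,0],[-4.3,0,-1.2,0,0.1,0],[-4.3,0,-1.2,0,0.1,0],[-4.3,0,-1.2,0,0.1,0],[-4.3,0,-1.2,0,0.1,0]]]'
python3 -m inch '[[[-2,0,-0.6,0,0.05,0],[-2,0,-0.6,0,0.05,0],[0,0,0,0,0,0],[0,0,0,0,0,0]]]'
python3 - <<'E'
from plan import *
p,R,s=pose(); print(p,s["force"]); cv2.imwrite("pics/w5.png",cam("wrist")["image"])
ctr=np.array([.5595,-.0905,0]); print("axis in tool mm", (R.T@(ctr-p)*1000).round(1),np.degrees(np.arctan2(R[1,2],R[0,2])))
crop(cam("top"),300,120,160,120,5,"pics/t5.png"); crop(cam("scene"),245,120,120,130,4,"pics/s5.png")
E
```

```text
t: 6.25
tool_pos: [0.5144, -0.0868, 0.0978]
orientation: [-0.981, 1.513, -1.513]
force: [-2.1, -3.4, 2.5]
opening: 0.0004
t: 6.75
tool_pos: [0.5153, -0.0824, 0.0976]
orientation: [-0.918, 1.58, -1.58]
force: [-2.5, -2.1, 2.2]
opening: 0.0003
[ 0.51532303 -0.08240751  0.09761191] [-2.50304964 -2.06677401  2.15565583]
axis in tool mm [-14.9  97.6  42.4] -29.69817278636995
```

View pics/w5.png

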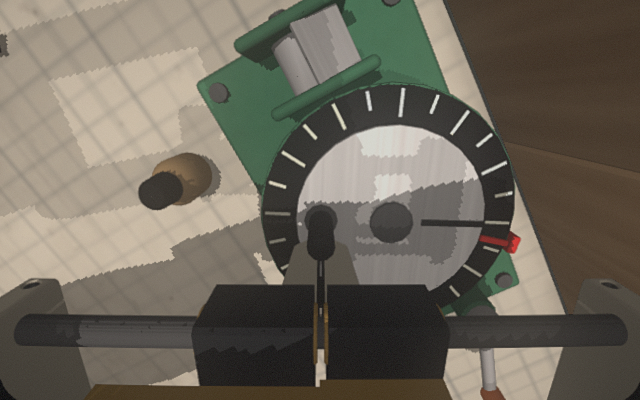

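View pics/t5.png

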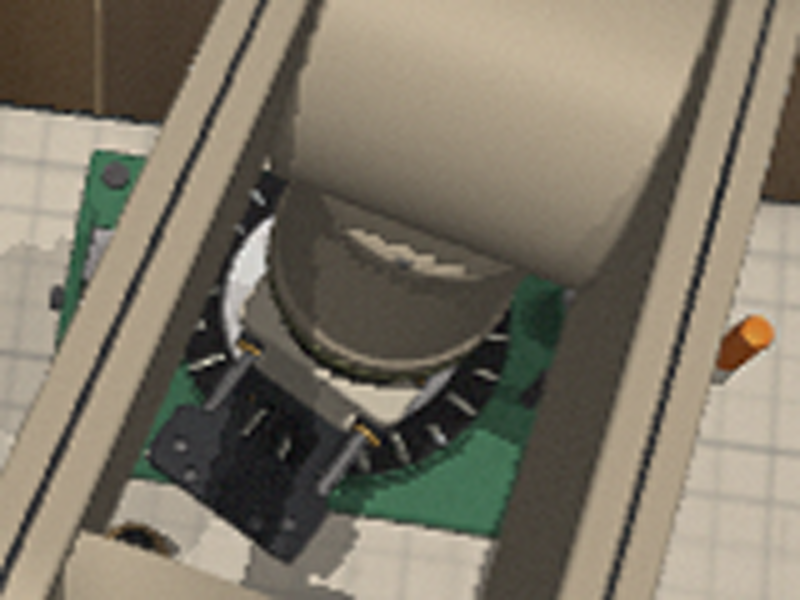

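View pics/s5.png

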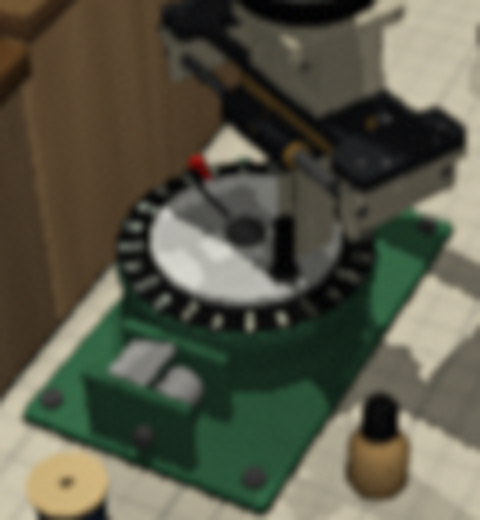

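```bash
cat > wm.py <<'E'
from plan import *
def wm(fn=None,zr=.0745):
    c=cam("wrist"); im=c["image"]; H,S,V=cv2.split(cv2.cvtColor(im,cv2.COLOR_BGR2HSV))
    red=((S>140)&((H<6)|(H>174))&(V>60)); red[:200]=False; red[270:]=False; red[:,:450]=False
    ys,xs=np.nonzero(red); R=np.array([plane(c,(x,y),zr)[:2] for x,y in zip(xs,ys)])
    ctrs=[]
    # hub: dark grey blob near (391,222)
    g=cv2.cvtColor(im,cv2.COLOR_BGR2GRAY)
    out={"nred":len(xs),"c":c,"redpts":R}
    if fn: crop(c,360,170,180,110,4,fn)
    return out,im,g
E
python3 - <<'E'
from wm import *
o,im,g=wm("pics/w5z.png"); c=o["c"]
np.set_printoptions(linewidth=250)
print(o["nred"])
# index: min gray subpixel at columns
for x in range(424,488,6):
    col=g[212:236,x].astype(float); w=np.clip(np.median(col)-20-col,0,None); print(x,(w*np.arange(212,236)).sum()/max(w.sum(),1e-6))
E
```

```text
340
424 222.40284360189574
430 222.47513812154696
436 222.5242718446602
442 222.75980392156862
448 223.0
454 223.08928571428572
460 223.2601156069364
466 223.47267759562843
472 223.4661870503597
478 223.69230769230768
484 0.0
```

View pics/w5z.png

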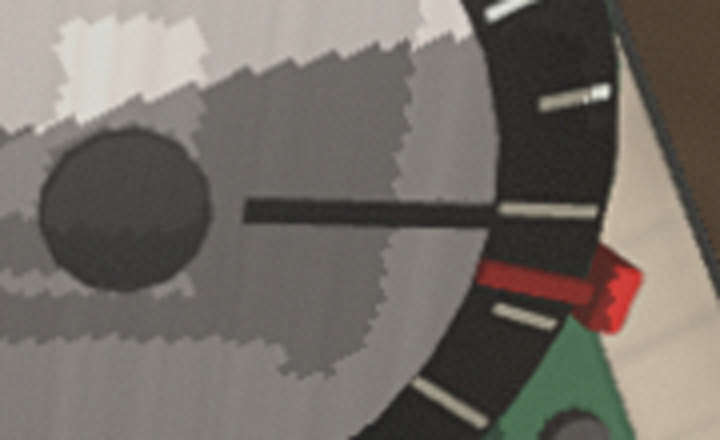

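```bash
cat > ang.py <<'E'
from plan import *
def ang(c,hub,idx,r1,r2):
    C=plane(c,hub,.081)[:2]; I=[plane(c,p,.077)[:2] for p in idx]; Rr=[plane(c,p,.073)[:2] for p in (r1,r2)]
    a=lambda v: np.degrees(np.arctan2(v[1],v[0]))
    print("ctr",C,"idx from ctr",[(a(p-C).round(2),(np.linalg.norm(p-C)*1e3).round(1)) for p in I],"line",a(I[-1]-I[0]))
    print("red from ctr",[(a(p-C).round(2),(np.linalg.norm(p-C)*1e3).round(1)) for p in Rr],"line",a(Rr[1]-Rr[0]))
E
python3 - <<'E'
from ang import *
c=cam("wrist")
ang(c,(391.3,222.3),[(424,222.4),(478,223.7)],(480.5,238.3),(506,243))
E
```

```text
ctr [ 0.5586917  -0.08923175] idx from ctr [(np.float64(-34.37), np.float64(20.8)), (np.float64(-32.5), np.float64(53.9))] line -31.33206279129033
red from ctr [(np.float64(-43.15), np.float64(60.8)), (np.float64(-42.64), np.float64(78.1))] line -40.85105774111394
```

```bash
python3 -m inch '[[[-2.1,0,-0.6,0,0.05,0],[-2.1,0,-0.6,0,0.05,0],[-1.7,0,-0.5,0,0.04,0],[0,0,0,0,0,0],[0,0,0,0,0,0]]]'
python3 - <<'E'
from wm import *
p,R,s=pose(); print(p,s["force"],np.degrees(np.arctan2(R[1,2],R[0,2])))
o,im,g=wm("pics/w6z.png")
E
```

```text
t: 7.62
tool_pos: [0.5172, -0.0762, 0.0975]
orientation: [-0.822, 1.676, -1.675]
force: [-2.3, -0.5, 0.5]
opening: 0.0003
[ 0.51723071 -0.07622991  0.09749509] [-2.31087483 -0.50830486  0.50543233] -37.75296027491149
```

View pics/w6z.png

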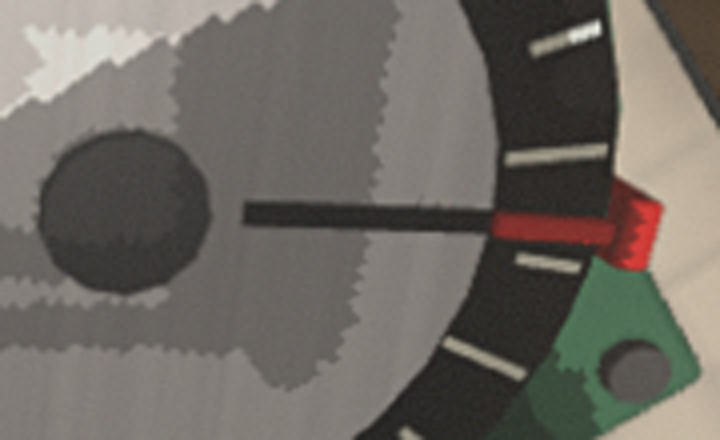

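Run:
```python
from ang import *
c=cam("wrist")
im=c["image"]; H,S,V=cv2.split(cv2.cvtColor(im,cv2.COLOR_BGR2HSV)); g=cv2.cvtColor(im,cv2.COLOR_BGR2GRAY).astype(float)
def sub(x,ch,lo=212,hi=238,inv=True):
    col=ch[lo:hi,x].astype(float); w=np.clip((np.median(col)-20-col) if inv else col-110,0,None); return (w*np.arange(lo,hi)).sum()/max(w.sum(),1e-6)
I=[(x,sub(x,g)) for x in range(424,480,6)]; print(I)
hue=np.where((H<8)|(H>172),S,0); Rr=[(x,sub(x,hue,inv=False)) for x in range(485,512,3)]; print(Rr)
for zr in (.071,.073,.075):
    a=np.array([plane(c,p,.077)[:2] for p in I]); b=np.array([plane(c,p,zr)[:2] for p in Rr])
    for q in(a,b):
        vx,vy,x0,y0=cv2.fitLine((q*1000).astype(np.float32),cv2.DIST_L2,0,.01,.01).ravel(); ang_=np.degrees(np.arctan2(vy*np.sign(vx),abs(vx))); print(zr,ang_, end=" ")
    # lateral distance of red inner end from index line
    d=(a[-1]-a[0])/np.linalg.norm(a[-1]-a[0]); n=np.array([-d[1],d[0]]); print("lateral mm of red pts (+=ccw)",((b-a.mean(0))@n*1e3).round(2))
print("nadir px shift per mm height at tip:",proj(c,[[*a[-1],.077]])-proj(c,[[*a[-1],.076]]), "cam",c["C"])
```

```text
[(424, np.float64(223.05309734513276)), (430, np.float64(223.28953229398664)), (436, np.float64(223.31404958677686)), (442, np.float64(223.58675799086757)), (448, np.float64(223.78752886836028)), (454, np.float64(224.01602136181575)), (460, np.float64(224.2342105263158)), (466, np.float64(224.443864229765)), (472, np.float64(224.6970588235294)), (478, np.float64(224.69597615499254))]
[(485, np.float64(225.95723684210526)), (488, np.float64(226.1067415730337)), (491, np.float64(226.23615160349854)), (494, np.float64(226.35)), (497, np.float64(226.4955223880597)), (500, np.float64(226.84036144578315)), (503, np.float64(227.15853658536585)), (506, np.float64(227.23478260869564)), (509, np.float64(228.14361702127658))]
0.071 -39.865044 0.071 -42.731594 lateral mm of red pts (+=ccw) [-3.   -3.04 -3.06 -3.08 -3.12 -3.29 -3.45 -3.44 -3.99]
0.073 -39.865044 0.073 -42.736607 lateral mm of red pts (+=ccw) [-2.22 -2.26 -2.28 -2.3  -2.34 -2.51 -2.66 -2.65 -3.2 ]
0.075 -39.865044 0.075 -42.730267 lateral mm of red pts (+=ccw) [-1.44 -1.48 -1.5  -1.52 -1.56 -1.73 -1.88 -1.87 -2.41]
nadir px shift per mm height at tip: [[0.77271636 0.61465361]] cam [ 0.56789244 -0.00900501  0.25498774]
```

```bash
python3 -m inch '[[[6,0,0,0,0,0],[12,0,0,0,0,0],[17,-6,0,0,0,0],[17,-6,0,0,0,0],[12,-5,0,0,0,0],[5,-3,0,0,0,0],[0,0,0,0,0,0],[0,0,0,0,0,0]]]'
cat > look.py <<'E'
from ang import *
import sys
c=cam("wrist"); cv2.imwrite(sys.argv[1],c["image"])
p,R,s=pose(); ctr=np.array([.559,-.090,0]); print(p,s["force"],np.degrees(np.arctan2(R[1,2],R[0,2])),"axis in tool",(R.T@(ctr-p)*1000).round(1)); print("cam",c["C"], proj(c,[[.559,-.09,.077],[.559+.058*.74,-.09-.058*.67,.077]]))
E
python3 look.py pics/w7.png
```

```text
t: 8.72
tool_pos: [0.4751, -0.1306, 0.1175]
orientation: [-0.821, 1.677, -1.676]
force: [0.4, 0.6, 0.2]
opening: 0.0004
[ 0.47504355 -0.13055732  0.11742325] [0.15523434 0.45745942 0.10775984] -37.79317209771757 axis in tool [-83.5 117.4  41.5]
cam [ 0.52576827 -0.06341683  0.27500044] [[390.87640661 101.1017007 ]
 [485.35773899 109.31670255]]
```

View pics/w7.png

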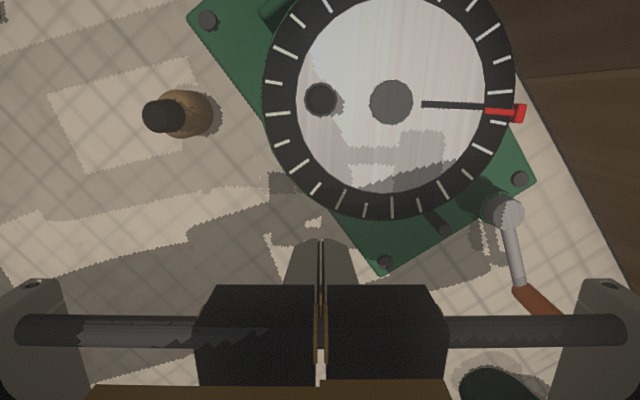

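```bash
cat > fit.py <<'E'
from ang import *
import sys
def sub(x,ch,lo,hi,inv=True):
    col=ch[lo:hi,x].astype(float); w=np.clip((np.median(col)-25-col) if inv else col-100,0,None); return (w*np.arange(lo,hi)).sum()/max(w.sum(),1e-6)
def run(lo,hi,ix,rx,rlo,rhi,fn=None):
    c=cam("wrist"); im=c["image"]; H,S,V=cv2.split(cv2.cvtColor(im,cv2.COLOR_BGR2HSV)); g=cv2.cvtColor(im,cv2.COLOR_BGR2GRAY)
    if fn: crop(c,360,60,180,110,4,fn)
    I=[(x,sub(x,g,lo,hi)) for x in ix]; hue=np.where((H<8)|(H>172),S,0); Rr=[(x,sub(x,hue,rlo,rhi,False)) for x in rx]
    print(np.round(I,1).tolist(),np.round(Rr,1).tolist())
    for zr in (.071,.073,.075):
        a=np.array([plane(c,p,.077)[:2] for p in I]); b=np.array([plane(c,p,zr)[:2] for p in Rr]); out=[]
        for q in(a,b):
            vx,vy,x0,y0=cv2.fitLine((q*1000).astype(np.float32),cv2.DIST_L2,0,.01,.01).ravel(); out.append(np.degrees(np.arctan2(vy*np.sign(vx),abs(vx))))
        d=np.array([np.cos(np.radians(out[0])),np.sin(np.radians(out[0]))]); n=np.array([-d[1],d[0]]); print(zr,np.round(out,2),"red lateral mm",((b-a.mean(0))@n*1e3).round(2))
        C=a[-1]-d*.0  # radii info
    return c
E
python3 - <<'E'
from fit import *
run(94,120,range(426,482,6),range(488,512,3),100,125,"pics/w7z.png")
E
```

```text
[[426.0, 103.9], [432.0, 104.0], [438.0, 104.3], [444.0, 104.7], [450.0, 104.9], [456.0, 105.1], [462.0, 105.2], [468.0, 105.7], [474.0, 106.1], [480.0, 106.8]] [[488.0, 110.5], [491.0, 110.8], [494.0, 110.8], [497.0, 111.0], [500.0, 111.4], [503.0, 111.8], [506.0, 111.9], [509.0, 112.0]]
0.071 [-40.14 -41.62] red lateral mm [-2.14 -2.24 -2.16 -2.18 -2.35 -2.48 -2.46 -2.42]
0.073 [-40.14 -41.62] red lateral mm [-2.13 -2.22 -2.15 -2.16 -2.33 -2.46 -2.44 -2.41]
0.075 [-40.14 -41.62] red lateral mm [-2.11 -2.21 -2.13 -2.15 -2.31 -2.44 -2.42 -2.39]
```

View pics/w7z.png

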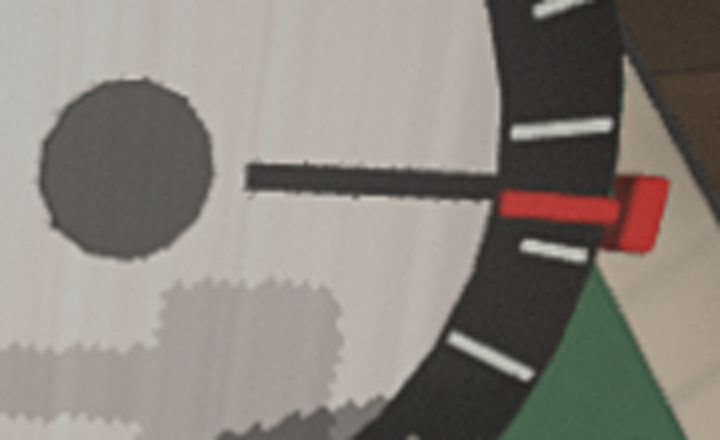

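```bash
python3 -m inch '[[[-10,5,0,0,0,0],[-17,6,0,0,0,0],[-17,6,0,0,0,0],[-13,3,0,0,0,0],[-6,0,0,0,0,0],[-3,0,0,0,0,0],[-3,0,0,0,0,0],[0,0,0,0,0,0]]]'
python3 -m inch '[[[-0.8,0,-0.2,0,0.018,0],[-0.7,0,-0.3,0,0.018,0],[0,0,0,0,0,0],[0,0,0,0,0,0]]]'
python3 -m inch '[[[6,0,0,0,0,0],[12,0,0,0,0,0],[17,-6,0,0,0,0],[17,-6,0,0,0,0],[12,-5,0,0,0,0],[6,-3,0,0,0,0],[0,0,0,0,0,0],[0,0,0,0,0,0]]]'
python3 - <<'E'
from fit import *
run(94,120,range(426,480,6),range(488,512,3),98,125,"pics/w8z.png")
E
```

```text
t: 9.82
tool_pos: [0.5173, -0.0766, 0.0978]
orientation: [-0.821, 1.676, -1.677]
force: [-0.3, 1.0, -0.6]
opening: 0.0007
t: 10.32
tool_pos: [0.5179, -0.0751, 0.0977]
orientation: [-0.795, 1.7, -1.701]
force: [-1.7, -3.0, 0.9]
opening: 0.0007
t: 11.32
tool_pos: [0.473, -0.1284, 0.1175]
orientation: [-0.795, 1.701, -1.7]
force: [-0.6, 0.3, 0.0]
opening: 0.0001
[[426.0, 101.7], [432.0, 102.1], [438.0, 102.1], [444.0, 102.5], [450.0, 102.7], [456.0, 103.0], [462.0, 103.2], [468.0, 103.3], [474.0, 103.8]] [[488.0, 104.8], [491.0, 104.8], [494.0, 104.9], [497.0, 105.0], [500.0, 105.2], [503.0, 105.4], [506.0, 105.7], [509.0, 105.8]]
0.071 [-41.71 -42.14] red lateral mm [-0.26 -0.21 -0.15 -0.13 -0.17 -0.25 -0.33 -0.3 ]
0.073 [-41.71 -42.13] red lateral mm [-0.27 -0.22 -0.16 -0.14 -0.18 -0.26 -0.33 -0.31]
0.075 [-41.71 -42.13] red lateral mm [-0.28 -0.23 -0.17 -0.15 -0.19 -0.27 -0.34 -0.32]
```

View pics/w8z.png

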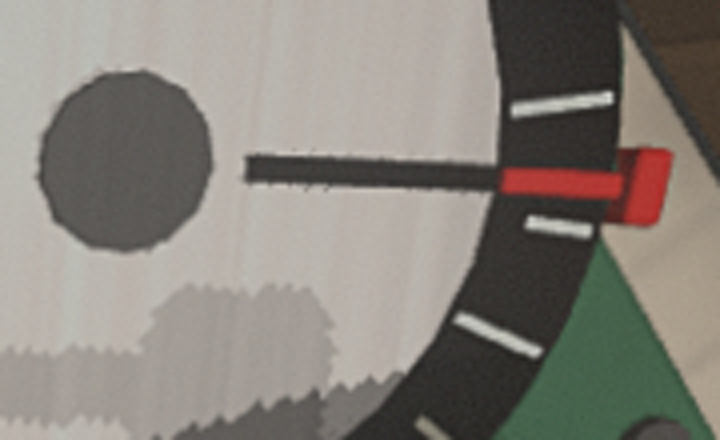

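The dial is lined up to about 0.25 mm, with the red line 0.2 mm clockwise of the index and the camera over the line. Next I move to the lever.

Run:
```python
from plan import *
p,R,s=pose(); print(p)
o,P,Q=rows([.590,-.275,.20],90,16); show(o[:8]); show(o[8:]); print(P)
```

```text
[ 0.4730123  -0.12827777  0.11742584]
[[2.4, -5.2, 11.5, 0.0, -0.1416, 0.0], [3.9, -5.1, 11.0, 0.0, -0.1416, 0.0], [5.5, -5.2, 10.4, 0.0, -0.1416, 0.0], [6.9, -5.2, 9.5, 0.0, -0.1416, 0.0], [8.1, -5.1, 8.4, 0.0, -0.1416, 0.0], [9.3, -5.2, 7.2, 0.0, -0.1416, 0.0], [10.2, -5.2, 5.9, 0.0, -0.1416, 0.0], [10.9, -5.1, 4.3, 0.0, -0.1416, 0.0]]
[[11.4, -5.2, 2.7, 0.0, -0.1416, 0.0], [11.6, -5.2, 1.1, 0.0, -0.1416, 0.0], [11.8, -5.1, -0.5, 0.0, -0.1416, 0.0], [11.5, -5.2, -2.2, 0.0, -0.1416, 0.0], [11.1, -5.1, -3.8, 0.0, -0.1416, 0.0], [10.4, -5.2, -5.3, 0.0, -0.1416, 0.0], [9.6, -5.2, -6.8, 0.0, -0.1416, 0.0], [8.5, -5.1, -8.0, 0.0, -0.1416, 0.0]]
[ 0.58998463 -0.27496258  0.19995871]
```

```bash
python3 -m inch '[[[2.5,-15,11.5,0,-0.142,0],[4,-15,11,0,-0.142,0],[5.5,-15,10.5,0,-0.142,0],[7,-15,9.5,0,-0.142,0],[8,-15,8.5,0,-0.142,0],[9.5,-8,7,0,-0.142,0],[10,0,6,0,-0.142,0],[11,0,4.5,0,-0.142,0]]]'
python3 -m inch '[[[11.5,0,2.5,0,-0.142,0],[11.5,0,1,0,-0.142,0],[12,0,-0.5,0,-0.142,0],[11.5,0,-2,0,-0.142,0],[11,0,-4,0,-0.142,0],[10.5,0,-5.5,0,-0.142,0],[9.5,0,-7,0,-0.142,0],[8.5,0,-8,0,-0.142,0]]]'
python3 -m inch '[[[0,0,0,0,0,0],[0,0,0,0,0,0]]]'
python3 look.py pics/w9.png
python3 - <<'E'
from plan import *
c=cam("wrist"); print(proj(c,[[.566,-.2748,.105],[.566,-.2748,.060],[.5835,-.207,.067]]))
crop(cam("top"),300,120,200,150,4,"pics/t9.png")
E
```

```text
t: 12.38
tool_pos: [0.5322, -0.202, 0.2004]
orientation: [-1.388, 0.875, -0.875]
force: [0.2, 0.1, -0.8]
opening: 0.0003
t: 13.38
tool_pos: [0.5905, -0.2756, 0.2]
orientation: [-1.57, -0.008, 0.009]
force: [-0.2, 0.4, -0.7]
opening: 0.0007
t: 13.62
tool_pos: [0.59, -0.2753, 0.2002]
orientation: [-1.57, -0.001, 0.002]
force: [-0.4, 0.8, 1.0]
opening: 0.001
[ 0.58993459 -0.27529486  0.200327  ] [ 0.49601509 -0.45689636 -0.2838836 ] 90.17290112490586 axis in tool [-30.3 200.4 185.3]
cam [ 0.50443696 -0.27510093  0.35771338] [[524.88827554 163.99462727]
 [475.52353596 208.74191659]]
[[320.56450515 177.96456322]
 [320.54719965 166.74991913]
 [391.93444433 186.70886655]]
```

View pics/w9.png

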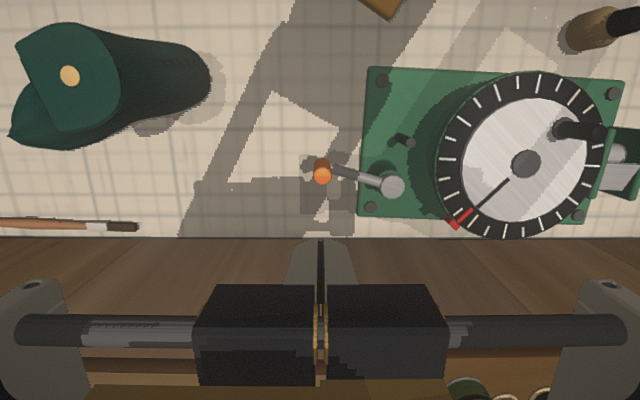

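View pics/t9.png

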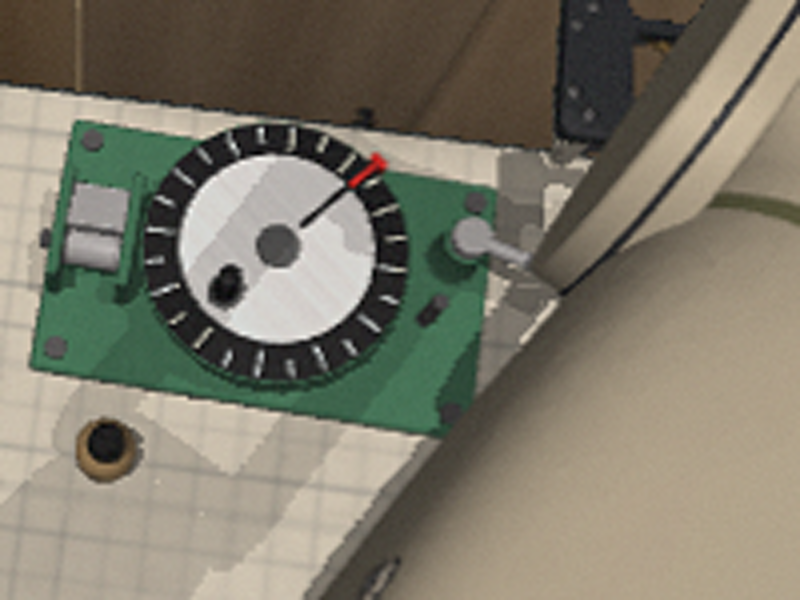

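```bash
python3 -m inch '[[[0,25,0,0,0,0],[0,25,0,0,0,0],[0,25,0,0,0,0],[0,20,0,0,0,0],[0,12,0,0,0,0],[0,5,0,0,0,0],[0,0,0,0,0,0]]]'
python3 look.py pics/w10.png
python3 - <<'E'
from plan import *
crop(cam("scene"),285,90,120,100,6,"pics/s10.png")
E
```

```text
t: 14.65
tool_pos: [0.5903, -0.276, 0.089]
orientation: [-1.571, -0.004, 0.004]
force: [-0.7, -0.3, 0.5]
opening: 0.0002
[ 0.59052938 -0.27614409  0.08941884] [-0.49039791  0.13393434 -0.19894648] 90.29195284477444 axis in tool [-30.7  89.3 186.4]
cam [ 0.5045852  -0.27590234  0.24639363] [[642.4563299  202.38865137]
 [560.2212589  268.77549945]]
```

View pics/w10.png

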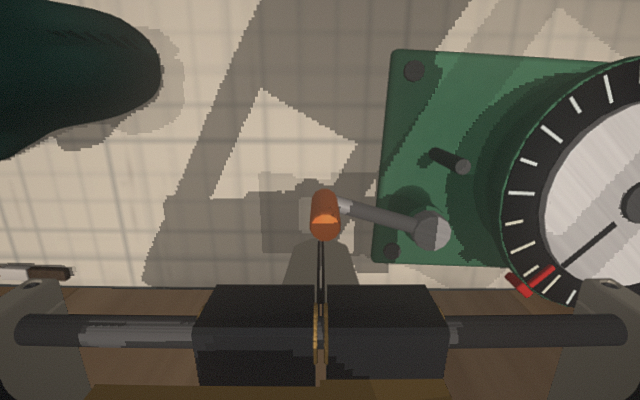

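View pics/s10.png

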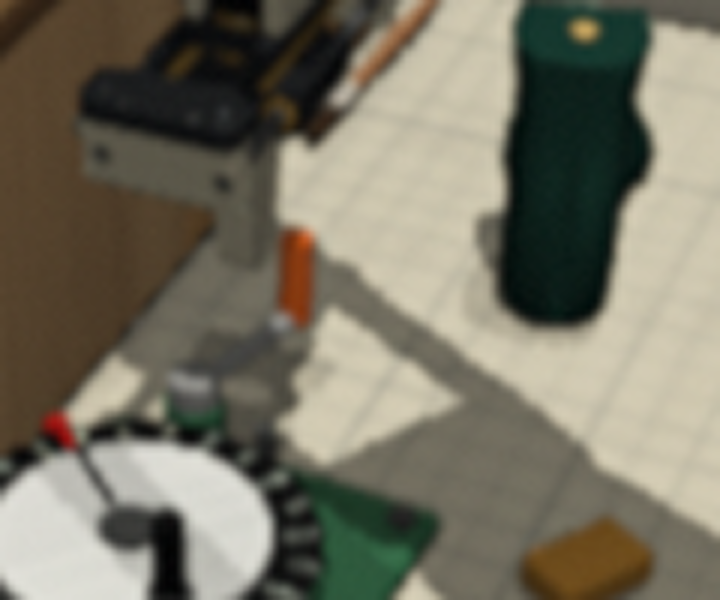

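```bash
cat > lever.py <<'E'
from plan import *
piv=np.array([.5835,-.207])
def wp(th,yaw,off=.0155):
    t=np.radians(th);y=np.radians(yaw-90); return piv+.07*np.array([np.cos(t),np.sin(t)])+off*np.array([np.cos(y),np.sin(y)])
def plan(ths,yaws):
    P,Q,_=pose(); P=P.copy(); z=P[2]; out=[]
    for th,yw in zip(ths,yaws):
        a=np.degrees(np.arctan2(Q[1,2],Q[0,2])); d=Q.T@(np.array([*wp(th,yw),z])-P)*1000; d=np.round(d,1); w=round(float(-np.radians(yw-a)),3)
        P=P+Q@d/1000; Q=Q@cv2.Rodrigues(np.array([0,w,0.]))[0]; out.append([*d,0,w,0])
    show(out)
E
python3 - <<'E'
from lever import *
t=cam("scene"); print("boot foot",plane(t,(285+555/6,90+315/6),0),plane(t,(285+510/6,90+300/6),0))
ths=np.array([-101,-104.4,-108,-112,-116,-120,-124,-128]); yaws=np.array([88,86,82,77,72,66.5,61,55.5]); plan(ths,yaws)
E
```

```text
boot foot [ 0.47750997 -0.40445246  0.        ] [ 0.50234699 -0.40726199  0.        ]
[[-5.1, -0.0, -0.0, 0.0, 0.04, 0.0], [-4.1, -0.0, 0.2, 0.0, 0.035, 0.0], [-4.3, -0.0, -0.2, 0.0, 0.07, 0.0], [-4.9, -0.0, -0.3, 0.0, 0.087, 0.0], [-4.8, -0.0, -0.4, 0.0, 0.087, 0.0], [-4.9, -0.0, -0.7, 0.0, 0.096, 0.0], [-4.9, -0.1, -0.7, 0.0, 0.096, 0.0], [-4.9, 0.0, -0.9, 0.0, 0.096, 0.0]]
```

```bash
python3 -m inch '[[[-5,0,0,0,0.04,0],[-4,0,0,0,0.035,0],[-4.3,0,-0.2,0,0.07,0],[-4.9,0,-0.3,0,0.087,0],[-4.8,0,-0.4,0,0.087,0],[-4.9,0,-0.7,0,0.096,0],[-4.9,0,-0.7,0,0.096,0],[-4.9,0,-0.9,0,0.096,0]]]'
python3 look.py pics/w11.png
python3 - <<'E'
from lever import *
ths=np.array([-132,-136.5,-141,-145.5,-150,-154,-158,-162]); yaws=ths+180.; yaws[:3]=[50.5,45,40]; plan(ths,yaws)
E
```

```text
t: 15.8
tool_pos: [0.5531, -0.2707, 0.0891]
orientation: [-1.518, 0.474, -0.476]
force: [2.3, 0.9, -0.1]
opening: 0.0007
[ 0.55262243 -0.27060961  0.08905692] [2.41296536 0.59416605 0.32350197] 54.988531194265015 axis in tool [-98.5  89.1 151.5]
cam [ 0.48229413 -0.2220397   0.24647666] [[617.58808367  76.01188834]
 [577.51395111 184.47252909]]
[[-4.3, -0.0, -0.9, 0.0, 0.078, 0.0], [-5.5, -0.0, -1.0, 0.0, 0.096, 0.0], [-5.6, -0.0, -1.0, 0.0, 0.088, 0.0], [-5.5, -0.0, -1.2, 0.0, 0.096, 0.0], [-5.6, -0.0, -1.0, 0.0, 0.078, 0.0], [-4.9, -0.0, -0.9, 0.0, 0.07, 0.0], [-4.9, -0.0, -0.9, 0.0, 0.07, 0.0], [-4.9, -0.0, -0.9, 0.0, 0.07, 0.0]]
```

View pics/w11.png

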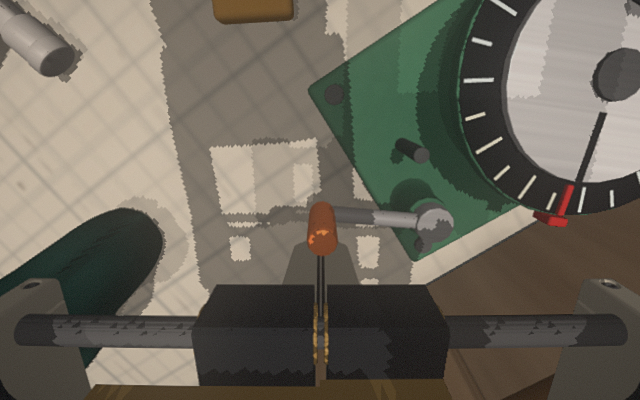

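The grip, at about (321,230), is centred on the fingers and the lever is turning. I'll keep pushing.

```bash
python3 -m inch '[[[-4.3,0,-0.9,0,0.078,0],[-5.5,0,-1,0,0.096,0],[-5.6,0,-1,0,0.088,0],[-5.5,0,-1.2,0,0.09,0],[-5.6,0,-1,0,0.078,0],[-4.9,0,-0.9,0,0.07,0],[-4.9,0,-0.9,0,0.07,0],[-4.9,0,-0.9,0,0.07,0]]]'
python3 look.py pics/w12.png
python3 - <<'E'
from lever import *
ths=np.array([-165,-168,-170,-172,-173.5,-175,-176]); plan(ths,ths+180.)
E
```

```text
t: 16.85
tool_pos: [0.5218, -0.2443, 0.0892]
orientation: [-1.346, 0.964, -0.966]
force: [2.2, -1.6, 0.0]
opening: 0.0003
[ 0.52152253 -0.24390969  0.08907495] [ 2.05884408 -0.85736077  0.31497241] 18.544385405494054 axis in tool [-134.1   89.    84.4]
cam [ 0.49334811 -0.16370794  0.24652385] [[501.33717407  -7.88490382]
 [539.21266746 103.78129739]]
[[-4.1, -0.0, -0.3, 0.0, 0.062, 0.0], [-3.7, -0.0, -0.7, 0.0, 0.052, 0.0], [-2.5, -0.0, -0.5, 0.0, 0.035, 0.0], [-2.4, -0.0, -0.5, 0.0, 0.035, 0.0], [-1.9, -0.0, -0.4, 0.0, 0.026, 0.0], [-1.8, -0.0, -0.4, 0.0, 0.026, 0.0], [-1.2, -0.0, -0.3, 0.0, 0.018, 0.0]]
```

View pics/w12.png

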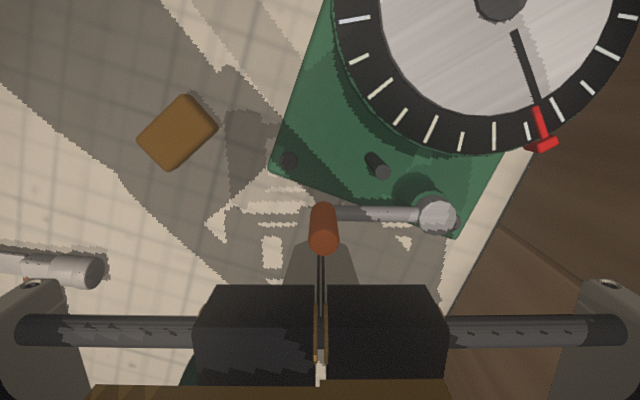

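```bash
python3 -m inch '[[[-4.1,0,-0.4,0,0.062,0],[-3.7,0,-0.7,0,0.052,0],[-2.5,0,-0.5,0,0.035,0],[-2.4,0,-0.5,0,0.035,0],[0,0,0,0,0,0]]]'
python3 look.py pics/w13.png
```

```text
t: 17.52
tool_pos: [0.5162, -0.2329, 0.089]
orientation: [-1.275, 1.1, -1.102]
force: [-0.8, -3.1, 1.8]
opening: 0.0006
[ 0.51622517 -0.23294066  0.08903681] [-0.43902949 -4.14588687  2.11849494] 8.391731811294509 axis in tool [-135.3   88.9   63.2]
cam [ 0.5027041  -0.1486613   0.24641365] [[456.70938517 -11.33065702]
 [517.53331398  89.44408109]]
```

View pics/w13.png

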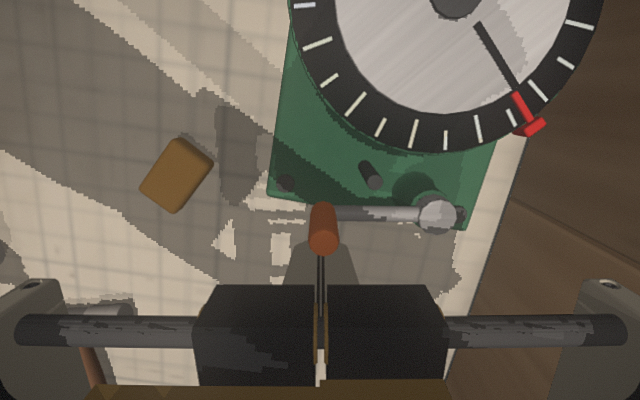

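```bash
python3 -m inch '[[[-1.8,0,-0.4,0,0.026,0],[-1.8,0,-0.4,0,0.026,0],[0,0,0,0,0,0]]]'; python3 -m inch '[[[-1.2,0,-0.3,0,0.018,0],[-1.2,0,-0.3,0,0.018,0],[0,0,0,0,0,0]]]'
python3 look.py pics/w14.png
```

```text
t: 17.95
tool_pos: [0.5156, -0.2323, 0.0893]
orientation: [-1.254, 1.136, -1.146]
force: [2.5, -16.0, -5.6]
opening: 0.0003
t: 18.32
tool_pos: [0.5153, -0.232, 0.0894]
orientation: [-1.239, 1.161, -1.176]
force: [5.4, -25.5, -9.7]
opening: 0.0004
[ 0.51527204 -0.23199547  0.08941451] [  5.58985329 -25.03717889 -10.1574486 ] 3.218757077497608 axis in tool [-140.1   88.3   51.3]
cam [ 0.50881763 -0.14567413  0.2461106 ] [[433.50784341 -22.60494499]
 [505.39266447  72.95195981]]
```

View pics/w14.png

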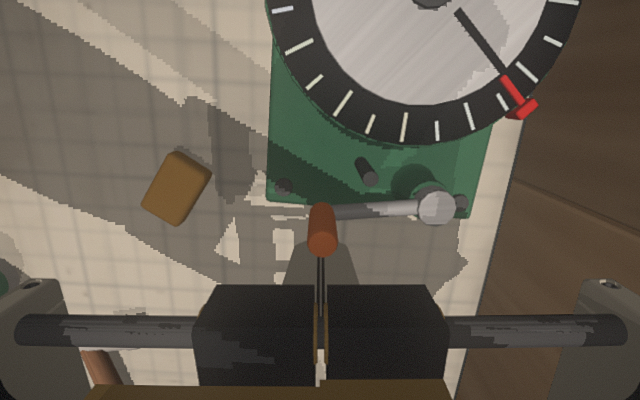

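The force jumped to 26 N with no further motion, and the measured angle is about 1.39 rad, so the lever is on its stop. I'll back off, raise and check.

```bash
python3 -m inch '[[[4,0,0,0,0,0],[8,0,0,0,0,0],[12,0,0,0,0,0],[10,-15,0,0,0,0],[0,-25,0,0,0,0],[0,-25,0,0,0,0],[0,-20,0,0,0,0],[0,0,0,0,0,0]]]'
python3 look.py pics/w15.png
python3 - <<'E'
from lever import *
c=cam("wrist"); a=np.radians(-92.5)-1.4
print(proj(c,[[*piv,.067],[*(piv+.07*np.array([np.cos(a),np.sin(a)])),.105],[*(piv+.07*np.array([np.cos(a),np.sin(a)])),.06]]))
E
```

```text
t: 19.38
tool_pos: [0.5174, -0.2613, 0.1763]
orientation: [-1.235, 1.163, -1.17]
force: [0.0, 0.4, -0.3]
opening: 0.0007
[ 0.51659502 -0.26078681  0.17455732] [-0.61925415 -0.57720863 -0.62264084] 3.2681327149824257 axis in tool [-168.3  174.5   51.8]
cam [ 0.5108378  -0.17608859  0.3335791 ] [[394.00490782 -25.01777951]
 [445.24318103  39.65182187]]
[[404.86761268 143.60484771]
 [321.08253553 157.43516615]
 [320.77520212 148.16159577]]
```

View pics/w15.png

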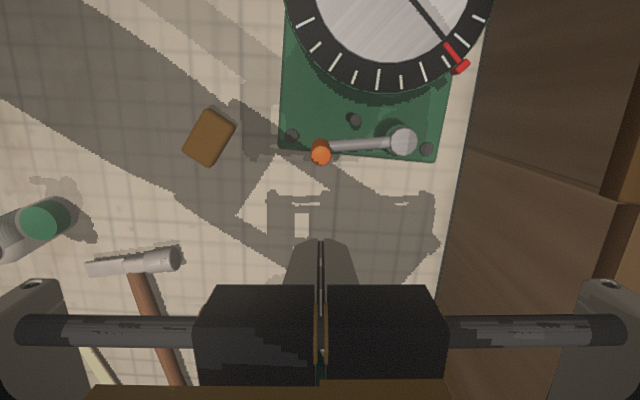

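```bash
python3 -m inch '[[[-30,-20,0,0,0,0],[-40,-10,20,0,0,0],[-40,0,20,0,0,0],[-20,0,10,0,0,0],[0,0,0,0,0,0],[0,0,0,0,0,0]]]'
python3 look.py pics/w16.png
python3 - <<'E'
from plan import *
crop(cam("top"),270,120,200,150,4,"pics/t16.png")
E
```

```text
t: 20.23
tool_pos: [0.5579, -0.1281, 0.2026]
orientation: [-1.237, 1.168, -1.166]
force: [0.5, 0.2, -0.8]
opening: 0.0003
[ 0.55793728 -0.12847935  0.20283044] [ 0.03087204  0.28862499 -0.20027432] 3.228137151379833 axis in tool [-38.3 202.8   3.5]
cam [ 0.55223652 -0.0433115   0.36005346] [[324.77352585 154.27232644]
 [368.09827299 198.3429118 ]]
```

View pics/w16.png

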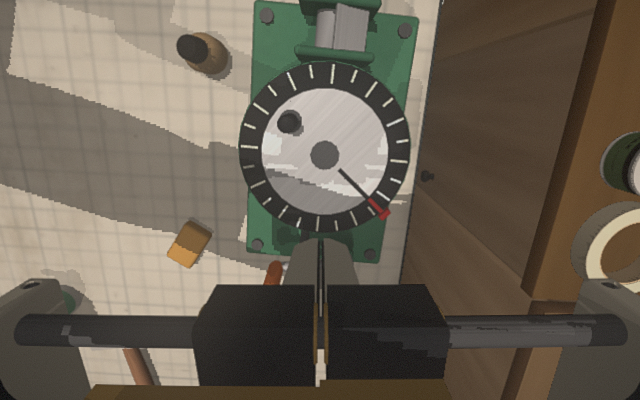

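View pics/t16.png

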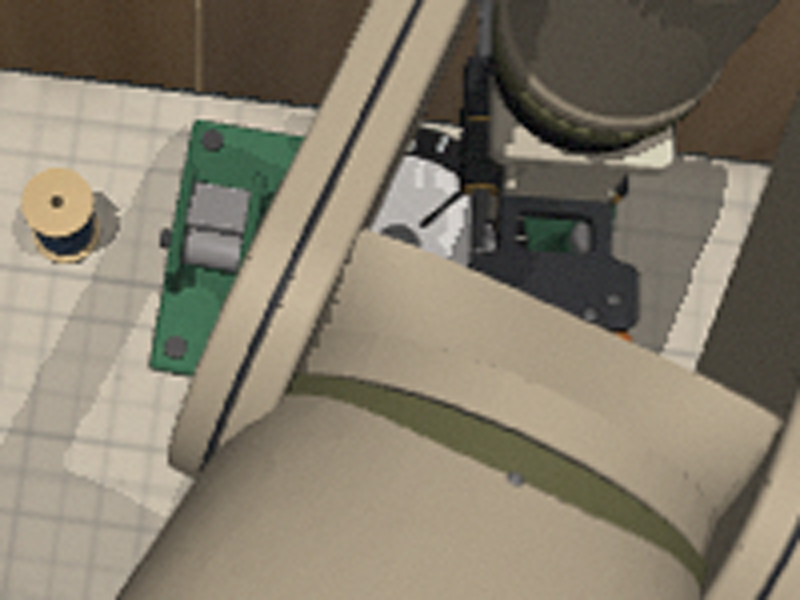

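Index and red line still form one straight line in the wrist view. The lever is on its stop, the bystanders are where they were, and the fingers are clear of everything. I'm handing the job in.

```bash
python3 -c "
from plant import robot; print(robot.close_job())"
```

```text
the job is handed in; nothing more can be done
None
```

I pushed the dial clockwise by its pin with closed fingers until the index met the red line. I then pushed the clamp lever clockwise until it was hard against its stop. The job was handed in at about 20 s, with the fingers clear of everything.

- **Dial:** With the wrist camera over the line, the index and red line were about 0.25 mm (0.3°) apart. I did not measure this again after the lever push, but the last wrist picture still shows one straight line.
- **Lever:** At the end the push force rose to about 26 N with no further motion. The angle worked out to about 1.39 rad against the stop's 1.4. After I let go, the grip was within about 2 pixels of where it should appear at 1.4 rad.
- **Black peg:** In the wrist views the bar did not look as if it touched the black peg on the plate. I judged the stop by force and angle instead.
- **Bystanders:** I checked the spool, dye bottle and wax block by eye only, and none appeared moved. I took no position measurements of them at the end.

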